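Park the sample carriage in the measuring head and start the reading

TASK

Slide the sample into the measuring head and start a reading: press down the thumb saddle in the middle of the rail carriage to free its brake, keep it pressed while you push the carriage along the rail up against the stop of the measuring head, then let go so that the brake grips. With the carriage home, press the key on top of the head fully down and let it come back up. Nothing needs gripping or lifting; do not drag the carriage while its brake grips, leave the vial standing untouched in its seat and do not disturb the other things.

Things in the scene. Friction and masses are not known exactly. Their poses are not given: they have to be found in the camera images.
- rail: Fixed aluminium flanged rail on a dark graduated foot, 88 x 450 mm, 32 mm high, lying on the table. Origin: centre of its underside; its y axis runs along the rail from the carriage towards the measuring head, z up. It stands at a different place and angle each time.
- carriage (a joint): How far the carriage has slid along the rail's +y from where it started, m; free travel is about 90 to 190 mm until the stop, 12 mm the other way. Carriage 68 mm wide (x), 162 mm long (y, from 78 mm behind the saddle's centre to its steel buffer nose 84 mm ahead of it); low deck 42 mm above the table. The brake grips whenever the saddle is up and then holds against some 14 to 20 N; with the saddle pressed the carriage slides with 1 to 2 N.
- brake (a joint): How far the thumb saddle is pressed down, m: about 0 when up (brake grips), 0.006 at the bottom; the brake eases off and is free from about 0.0025 on. It starts to yield at about 7 N and takes about 9 N at the bottom; a spring returns it.
- saddle_top (a point): Centre of the upper face of the thumb saddle, a plain grey ribbed pad on the black block in the middle of the carriage: 54 mm across the rail, 46 mm along it between two end lips that stand 7 mm higher (5 mm thick), 72 mm above the table when up. Its axes are the rail's. A fingertip pressed on it moves the carriage by friction or by pushing on the end lip.
- carriage_nose (a point): Middle of the front face of the carriage's steel buffer nose (44 mm wide, a short black index line on its top), 84 mm ahead (+y) of the saddle's centre, 39 mm above the table. Its axes are the rail's.
- vial_seat (a point): Centre of the floor of the round black vial seat on the carriage, 58 mm ahead of the saddle's centre, 44 mm above the table; its wall is 38 mm across and 12 mm high above that floor.
- stop_face (a point): Middle of the face of the steel stop pad (36 mm wide, 12 mm high, marked with a short black index line on its top) low on the measuring head, 39 mm above the table; the carriage's nose meets it here. Its axes are the rail's.
- start_key (a joint): How far the key is pressed, m: 0 up, 0.006 fully down; starts to yield at 1.5 N, fully down at 5 N; a spring returns it.
- start_key_top (a point): Centre of the top of the start key, a round grey push key 22 mm across on top of the head, 61 mm behind the stop face, 118 mm above the table, standing in a black collar 38 mm across whose top is 108 mm above the table.
- sample_vial: Glass vial with a white cap, 27 mm across, 58 mm high, standing loose in the carriage's seat; its cap's top is 102 mm above the table. Origin: centre of its underside. It must ride along untouched.
- vial_b: Bystander: loose vial with a black cap, 27 mm across, 58 mm high, on the table beyond the rail. Origin: centre of its underside.
- stopper: Bystander: cork stopper, 33 mm across, 26 mm high, on the table beyond the rail. Origin: centre of its underside.
- dish: Bystander: flat glass dish, 85 mm across, 16 mm high, on the table on the robot's side of the rail. Origin: centre of its underside.
- white_marker: Bystander: white marker pen with a black cap, 115 mm long, 20 mm thick, lying at the right. Origin: centre of its underside.
- pen: Bystander: blue pen, 147 mm long, 14 mm thick, lying on the table on the robot's side of the rail. Origin: centre of its underside.
- head: Measuring head: a white box clamped on the rail, 86 mm wide, from 5 to 85 mm behind its stop face (+y), 96 mm high, with two fork arms (each 17 mm wide, 46 mm apart inside, 59 to 95 mm above the table) that reach 42 mm from the stop face towards the carriage and let the vial in between them. Origin: under the stop face, at table height. Its place on the rail differs each time.

How it is judged:
By the outcome, as a careful person would: the job done as asked, in the order asked, and still so for the second after the job is handed in, with the robot touching nothing.
It also fails if it takes over 40 s, if anything falls off the work surface, if the arm or the gripper's body presses on something with over 40 N, if the wrist force passes 120 N, or if a joint passes its speed limit or range.

ROBOT

A 6-joint arm with a two-finger parallel gripper is mounted at the origin on a cart in front of the work surface, level with it; the furniture and walls round the work are solid. World frame = base frame: x ahead of the robot, y to its left, z up, the work surface at z = 0. Lengths are in m, angles in rad, forces in N, time in s.
With the tool pointing down it reaches from about 0.275 to 0.85 m from the base axis. Payload 5.2 kg.
Tool frame: the origin (TCP) lies midway between the tips of the shut fingers; the grasp point (between the pads) lies 19 mm behind it; y points along the fingers, x is the direction in which the jaws open and shut, and the axes are right-handed (so a half turn about y gives the same grasp; the last joint's range is limited). The gripper opens to 85 mm and grips with 20 to 120 N. Pads are 22 mm wide; open, the fingers measure 114 mm over their backs; the gripper's body (76 mm by 85 mm) begins 54 mm behind the grasp point. The pads swing forward as they close: fully open they stand 13 mm farther back than shut.
Start: joints at [0.991, 0.259, 1.535, -0, 1.348, -0.203], TCP at [0.202, 0.511, 0.231] pointing down, gripper open.
Joint ranges: [-3.14, 3.14], [-0.91, 2.08], [0.19, 2.58], [-1.22, 4.36], [0.22, 2.71], [-3.12, 3.12]. Speed limits (rad/s): [2.57, 2.57, 3.14, 3.14, 3.14, 3.14].

INTERFACE

Orientations are given as a rotation vector (axis times angle).
In Python, from workcell import state, optics, order, nets gives the robot as it stands.
- The arm moves only by the tool move_arm, never from a script. Its argument "deltas" is a list of rows, each a list of 3 entries, a list of its own where there are three numbers: the opening, from 0 (shut) to 1 (fully open), then the shift along the tool's x, y, z in cm, then the turn about the tool's y in degrees. A call has 1 to 12 rows; each row shifts and turns the commanded pose from where the row before left it, along the tool's axes as they then stand; what a row does not reach is not made up. A row lasts 1/10 s, in which the tool goes at most 50 mm and 8.59 degrees, less where a joint would pass 70% of its speed; a pose out of reach is approached as far as the arm can. A call is refused whole if a number of a shift passes 5 or a number of a turn 8.59, either way. A call with a gripper value outside its range is refused whole. The fingers move at their own pace and stop on an object; "newtons" is the grip in N (left out, the last holds). Time passes only in rows, so rows that do not move let the fingers close. It gives the time, the measured TCP pose, the force and the opening at its end, in the units of the state.
- state(): the state, without advancing time (a new reading comes with each control period).
- optics.snapshot(name): name is "scene" or "top" or "wrist"; returns the picture (420x560x3 uint8, red, green, blue); there is no depth.
- optics.calibration(name): a dict with "camera_matrix" (3x3 intrinsics, pixels), "extrinsics" (4x4, takes a point from camera to world coordinates). Camera axes: x right, y down, z forward; pixel columns grow to the right and rows downward; lengths in m; the calibration is good to about 2 mm. The wrist camera is an equidistant fisheye: a pixel r from the principal point sees the ray r / f radians off the axis. A picture is of the moment at which its call begins: read the wrist's pose just before it. calibration takes no time and is no camera call; for the wrist camera it gives the pose at the moment of the call.
- order.close_job(): hands the job in, once; it reports no verdict.
Trained networks look in the newest picture that a camera, given by its name, has taken for a name from the list of things; names that differ only in an ending like _2 or _b are one class to them, and where a whole thing is asked for, a point or a joint stands for the part that bears it (a point fixed in the world has none). Each returns a list of dicts, best first, with "conf" (0 to 1); they miss things now and then, are a little off and sometimes report something else, mostly with a low value. They report only what shows in the picture. A call takes as long as a camera call.
- nets.boxes_of(camera, label): "point" ([x, y, z] in m, in the coordinates of the camera as it stood for that picture, good to about 4 mm: the middle of the surface that is visible of it).
- nets.landmark_of(camera, label): "point" ([x, y, z] in m, in the coordinates of the camera as it stood for that picture, good to about 4 mm: a listed point, or the origin of a listed thing).
The state is a dict: "time": time; "joint_positions": joint angles; "qd": joint speeds; "joint_efforts": joint torques, N m; "tcp_pos": TCP position; "ee_rot": TCP orientation; "force": force on the tool from outside, world axes, zero at the start; "ft_torque": the same for the moment, N m; "grip_width": finger opening in m.
Only numpy, scipy, OpenCV 4.12 (cv2) and the standard library are available. Lean on these libraries where they do the work, as an engineer would, in place of code of your own. Each camera call takes 0.05 s, during which the arm holds its last target.

## Working session

There is one attempt and no reset: what is moved stays moved. The work goes in short steps, Python scripts to look and compute and a tool call to move; the robot and the scene stay as the last step left them, time stands still between calls to the robot, and variables do not carry over. Pictures are saved under pics/ and viewed, and the job is handed in when it is done.

Besides the shell and the picture viewer there is one more tool, called by a JSON object that holds its "method" and its "body". move_arm: Moves the arm, as the interface text tells. Its arguments: {"type":"object","properties":{"deltas":{"type":"array"},"newtons":{"type":"number"}},"required":["deltas"]}

```bash
mkdir -p pics; cat > h.py <<'E'
import numpy as np, cv2
from scipy.spatial.transform import Rotation as R
from workcell import state, optics, order, nets
def snap(c,n):
    im=optics.snapshot(c); cv2.imwrite(f'pics/{n}.png',im[:,:,::-1]); return im
def w(c,p):
    E=np.array(optics.calibration(c)['extrinsics']); return E[:3,:3]@np.array(p)+E[:3,3]
E
python3 - <<'E'
from h import *
s=state(); print(s['time'],s['tcp_pos'],s['ee_rot']); print(R.from_rotvec(s['ee_rot']).as_matrix().round(3))
for c in ['top','scene']:
    snap(c,c+'1')
    for l in ['saddle_top','carriage_nose','stop_face','start_key_top','vial_seat','rail','head','sample_vial']:
        for d in nets.landmark_of(c,l)[:2]: print(c,l,round(d['conf'],2),w(c,d['point']).round(4))
print(state()['time'])
E
```

```text
0.0 [0.2020521  0.51096181 0.23044457] [-1.36497588 -0.92604042  0.92885254]
[[ 0.368 -0.001 -0.93 ]
 [ 0.93  -0.002  0.368]
 [-0.002 -1.     0.   ]]
top saddle_top 0.93 [ 0.5298 -0.1383  0.0732]
top carriage_nose 0.62 [ 0.5394 -0.0536  0.0432]
top stop_face 0.75 [0.5528 0.0407 0.0385]
top start_key_top 0.63 [0.5617 0.1038 0.1162]
top start_key_top 0.32 [ 0.4373 -0.187  -0.001 ]
top vial_seat 0.63 [ 0.5351 -0.0785  0.0455]
top head 0.96 [0.5536 0.0433 0.0031]
top sample_vial 0.62 [ 0.5355 -0.0773  0.043 ]
top sample_vial 0.24 [ 0.4824 -0.4457  0.0018]
scene saddle_top 0.85 [ 0.5311 -0.1396  0.0682]
scene carriage_nose 0.79 [ 0.5398 -0.051   0.0426]
scene stop_face 0.67 [0.5503 0.0407 0.0399]
scene start_key_top 0.58 [0.5581 0.1059 0.1206]
scene vial_seat 0.58 [ 0.5359 -0.0828  0.0455]
scene vial_seat 0.2 [ 5.484e-01 -4.920e-02  1.000e-04]
scene rail 0.59 [ 0.5451 -0.0507 -0.0017]
scene head 0.66 [ 0.5558  0.0397 -0.0015]
scene sample_vial 0.66 [ 0.5424 -0.0797  0.0407]
0.9
```

View pics/top1.png

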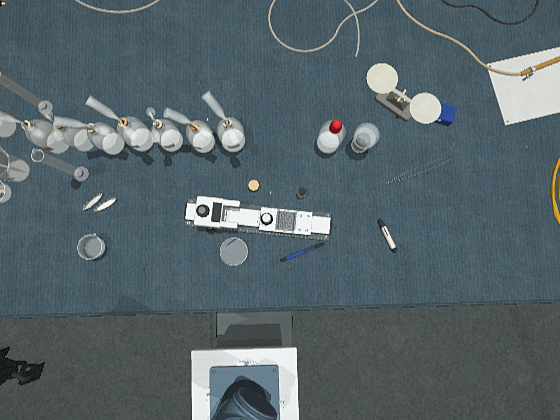

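View pics/scene1.png

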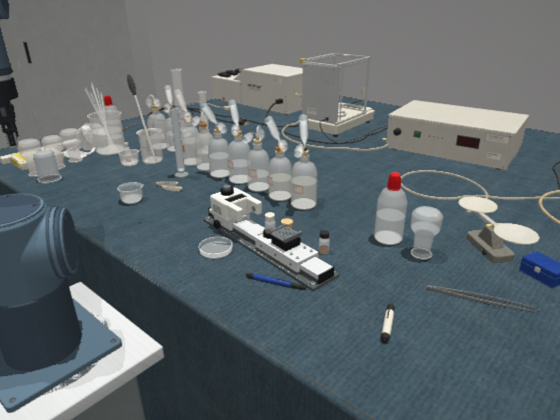

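The nets agree with the pictures: in the top view the saddle is at about (288,222) and the head at (205,212). The rail is yawed about 7° and the gap to the stop is about 96 mm. I'll align the tool with the rail, shut the fingers and fly over.

{"method": "move_arm", "body": {"deltas": [[0, [0, 0, 0], -7.4], [0, [0, 0, 0], -7.4], [0, [-3.8, 0, -2.5], 0], [0, [-3.8, 0, -2.5], 0], [0, [-3.8, 0, -2.5], 0], [0, [-3.8, 0, -2.5], 0], [0, [-3.8, 0, -2.5], 0], [0, [-3.8, 0, -2.5], 0], [0, [-3.8, 0, -2.5], 0], [0, [-3.8, 0, -2.5], 0], [0, [-3.8, 0, -2.5], 0], [0, [-3.8, 0, -2.5], 0]], "newtons": 40}}

```text
time: 2.1
tcp_pos: [0.4063, 0.1028, 0.2317]
ee_rot: [-1.264, -1.122, 1.121]
force: [0.4, 1.0, -0.9]
grip_width: 0.0005
```

{"method": "move_arm", "body": {"deltas": [[0, [-3.8, 0, -2.5], 0], [0, [-3.8, 0, -2.5], 0], [0, [-3.8, 0, -2.5], 0], [0, [-3.0, 0, -2.0], 0], [0, [0, 0, 0], 0], [0, [0, 0, 0], 0]]}}

```text
time: 2.7
tcp_pos: [0.4828, -0.0501, 0.231]
ee_rot: [-1.263, -1.12, 1.12]
force: [-0.6, -0.3, 0.5]
grip_width: 0.0001
```

```bash
python3 - <<'E'
from h import *
s=state(); print(s['time'],s['tcp_pos'],s['grip_width'],s['force']); print(R.from_rotvec(s['ee_rot']).as_matrix().round(3))
c='wrist'
snap(c,c+'1')
for l in ['saddle_top','carriage_nose','stop_face','start_key_top','vial_seat','head']:
    for d in nets.landmark_of(c,l)[:1]: print(c,l,round(d['conf'],2),w(c,d['point']).round(4))
E
```

```text
2.7 [ 0.48284273 -0.05012929  0.23097772] 0.00012735017067701308 [-0.63819998 -0.25136977  0.46505117]
[[ 0.12  -0.001 -0.993]
 [ 0.993  0.001  0.12 ]
 [ 0.001 -1.     0.001]]
wrist saddle_top 0.6 [ 0.534  -0.137   0.0719]
wrist carriage_nose 0.85 [ 0.5392 -0.0506  0.0436]
wrist stop_face 0.69 [0.5493 0.042  0.0428]
wrist start_key_top 0.56 [0.5634 0.1046 0.1191]
wrist vial_seat 0.62 [ 0.538  -0.0813  0.046 ]
wrist head 0.67 [ 5.564e-01  4.510e-02 -1.000e-04]
```

View pics/wrist1.png

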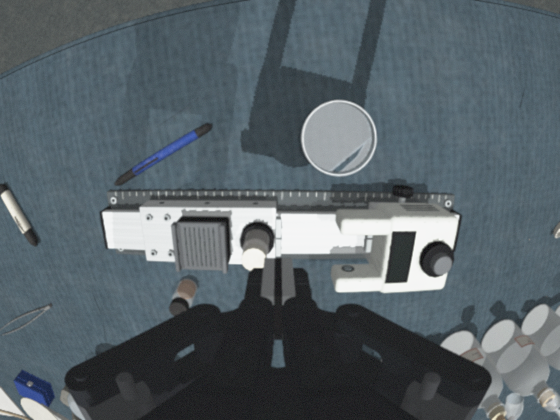

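The wrist picture shows the saddle at about (204,245), the vial cap at (257,245), the key at (437,258) and the fork to its left. Next I fit all the estimates to the known geometry and reproject them as a check.

```bash
cat > fit.py <<'E'
from h import *
from scipy.optimize import least_squares
obs={'s':[[.5298,-.1383],[.5311,-.1396],[.534,-.137]],'n':[[.5394,-.0536],[.5398,-.051],[.5392,-.0506]],
'v':[[.5351,-.0785],[.5359,-.0828],[.538,-.0813]],'t':[[.5528,.0407],[.5503,.0407],[.5493,.042],[.5536,.0433],[.5558,.0397],[.5564,.0451]],'k':[[.5617,.1038],[.5581,.1059],[.5634,.1046]]}
def pts(p):
    x,y,a,D=p; u=np.array([np.sin(a),np.cos(a)]); s=np.array([x,y])
    return {'s':s,'n':s+.084*u,'v':s+.058*u,'t':s+D*u,'k':s+(D+.061)*u}
f=lambda p:np.concatenate([(np.array(obs[k])-pts(p)[k]).ravel() for k in obs])
r=least_squares(f,[.53,-.138,.12,.18],loss='soft_l1',f_scale=.004)
E
python3 - <<'E'
from fit import *
print(r.x.round(4),{k:v.round(4) for k,v in pts(r.x).items()},'rms',np.sqrt(np.mean(r.fun**2)))
c=optics.calibration('wrist');K=np.array(c['camera_matrix']);E=np.array(c['extrinsics'])
im=cv2.imread('pics/wrist1.png')
x,y,a,D=r.x;u=np.array([np.sin(a),np.cos(a),0]);l=np.array([np.cos(a),-np.sin(a),0]);s=np.array([x,y,0]);z=np.array([0,0,1.])
def px(p):
    q=E[:3,:3].T@(p-E[:3,3]);th=np.arctan2(np.hypot(q[0],q[1]),q[2]);d=q[:2]/np.hypot(q[0],q[1])
    return K[:2,2]+K[0,0]*th*d
P=[]
for i in(-1,1):
  for j in(-1,1): P+=[s+u*i*.028+l*j*.027+z*.079, s+i*.023*u+l*j*.027+z*.072]
P+=[s+(D+.061)*u+z*.118]+[s+(D+.061)*u+z*.118+.011*(np.cos(t)*u+np.sin(t)*l) for t in np.arange(0,6.2,.78)]
P+=[s+.084*u+z*.044+l*.022*j for j in(-1,1)]+[s+D*u+z*.045+l*.018*j for j in(-1,1)]
P+=[s+(D-.042)*u+z*.095+l*.023*j for j in(-1,1)]+[s+(D-.042)*u+z*.095+l*.040*j for j in(-1,1)]
P+=[s+(D+.085)*u+z*.096+l*.043*j for j in(-1,1)]
big=cv2.resize(im,None,fx=3,fy=3,interpolation=cv2.INTER_CUBIC)
for p in P:
    q=px(p)*3+1; cv2.circle(big,tuple(int(v) for v in q.round()),3,(0,0,255),-1)
o=np.hstack([big[590:890,480:860],big[590:890,990:1400]])
cv2.imwrite('pics/ov1.png',o)
E
```

```text
[ 0.53   -0.1373  0.1261  0.1815] {'s': array([ 0.53  , -0.1373]), 'n': array([ 0.5406, -0.054 ]), 'v': array([ 0.5373, -0.0798]), 't': array([0.5529, 0.0428]), 'k': array([0.5605, 0.1033])} rms 0.0020940100572412854
```

View pics/ov1.png

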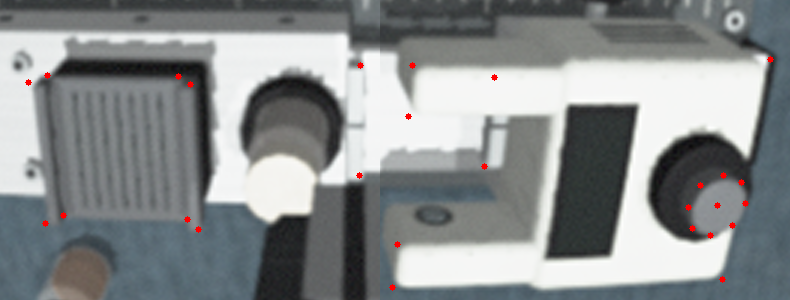

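The overlay puts the saddle within 2–3 mm: its true y is about 2 mm further along +y. The key is within about 1 mm. The finger linkage widens along tool x, so I'll turn 90° and keep the narrow side facing the vial. First I check where the camera sits and which way to turn.

```bash
python3 - <<'E'
from h import *
s=state();E=np.array(optics.calibration('wrist')['extrinsics']);M=R.from_rotvec(s['ee_rot']).as_matrix()
print(M.T@(E[:3,3]-s['tcp_pos']),s['joint_positions'])
E
```

```text
[-0.00027605 -0.14367189  0.07909708] [-3.31030770e-01  1.40866720e-01  1.68336685e+00  4.10585115e-05
  1.31700008e+00 -1.78488303e+00]
```

{"method": "move_arm", "body": {"deltas": [[0, [0, 0, 0], 8.2], [0, [0, 0, 0], 8.2], [0, [0, 0, 0], 8.2], [0, [0, 0, 0], 8.2], [0, [0, 0, 0], 8.2], [0, [0, 0, 0], 8.2], [0, [0, 0, 0], 8.2], [0, [0, 0, 0], 8.2], [0, [0, 0, 0], 8.2], [0, [0, 0, 0], 8.2], [0, [0, 0, 0], 8.2], [0, [0, 0, 0], 0]]}}

```text
time: 4.25
tcp_pos: [0.4829, -0.0492, 0.2315]
ee_rot: [-1.569, 0.096, -0.096]
force: [0.0, -0.2, -0.0]
grip_width: -0.0003
```

{"method": "move_arm", "body": {"deltas": [[0, [2.9, 0, -3.8], 0], [0, [2.9, 0, -3.8], 0], [0, [0, 4, 0], 0], [0, [0, 4, 0], 0], [0, [0, 4, 0], 0], [0, [0, 1, 0], 0], [0, [0, 0, 0], 0], [0, [0, 0, 0], 0]]}}

```text
time: 5.05
tcp_pos: [0.5325, -0.1325, 0.1031]
ee_rot: [-1.57, 0.092, -0.096]
force: [1.0, -0.3, 1.7]
grip_width: 0.0002
```

```bash
python3 - <<'E'
from h import *
s=state(); print(s['time'],s['tcp_pos'],s['force']); M=R.from_rotvec(s['ee_rot']).as_matrix();print(M.round(3))
print('saddle in tool',M.T@(np.array([.5305,-.1355,.072])-s['tcp_pos']))
snap('wrist','wrist2')
for l in ['saddle_top','stop_face','start_key_top']:
    for d in nets.landmark_of('wrist',l)[:1]: print(l,round(d['conf'],2),w('wrist',d['point']).round(4))
E
```

```text
5.05 [ 0.53254922 -0.13248684  0.10305825] [ 1.04558927 -0.34026602  1.69233087]
[[ 0.993  0.002  0.12 ]
 [-0.12  -0.001  0.993]
 [ 0.003 -1.    -0.001]]
saddle in tool [-0.00175154  0.03105672 -0.00321019]
saddle_top 0.98 [ 0.5316 -0.1378  0.0773]
```

View pics/wrist2.png

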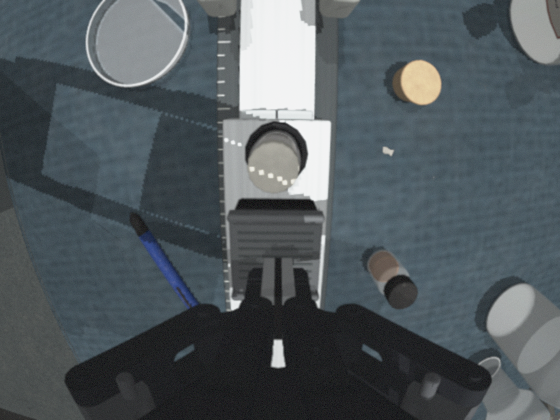

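The saddle pad, around (275,255), lies straight under the fingertips. The rail runs vertically in the image, so the yaw is right. The vial is clear at (275,160). I'll centre by 1–2 mm and go down.

{"method": "move_arm", "body": {"deltas": [[0, [-0.1, 1.3, -0.2], 0], [0, [0, 1.2, 0], 0], [0, [0, 0.3, 0], 0], [0, [0, 0, 0], 0], [0, [0, 0, 0], 0]]}}

```text
time: 5.75
tcp_pos: [0.53, -0.134, 0.073]
ee_rot: [-1.568, 0.096, -0.095]
force: [-0.5, -0.2, -0.3]
grip_width: 0.0
```

{"method": "move_arm", "body": {"deltas": [[0, [0, 0.3, 0], 0], [0, [0, 0.3, 0], 0], [0, [0, 0, 0], 0], [0, [0, 0, 0], 0]]}}

```text
time: 6.15
tcp_pos: [0.5307, -0.1343, 0.0684]
ee_rot: [-1.569, 0.094, -0.097]
force: [-2.3, 0.5, 8.5]
grip_width: 0.0002
```

{"method": "move_arm", "body": {"deltas": [[0, [0, 0.2, 0], 0], [0, [0, 0.2, 0], 0], [0, [0, 0.1, 0], 0], [0, [0, 0, 0], 0], [0, [0, 0, 0], 0]]}}

```text
time: 6.65
tcp_pos: [0.5308, -0.1347, 0.0658]
ee_rot: [-1.571, 0.093, -0.098]
force: [-7.1, 1.4, 25.4]
grip_width: -0.0002
```

{"method": "move_arm", "body": {"deltas": [[0, [0, -0.15, 0], 0], [0, [0, 0, 0.2], 0], [0, [0, 0, 0.4], 0], [0, [0, 0, 0.6], 0], [0, [0, 0, 0.7], 0], [0, [0, 0, 0.7], 0], [0, [0, 0, 0.6], 0], [0, [0, 0, 0.4], 0], [0, [0, 0, 0.2], 0], [0, [0, 0, 0], 0]]}}

```text
time: 7.65
tcp_pos: [0.5357, -0.0965, 0.0659]
ee_rot: [-1.57, 0.093, -0.098]
force: [-3.9, 1.7, 14.7]
grip_width: 0.0003
```

```bash
python3 - <<'E'
from h import *
s=state(); print(s['time'],s['tcp_pos'],s['force'])
snap('wrist','wrist3')
for l in ['carriage_nose','saddle_top','stop_face','vial_seat']:
    for d in nets.landmark_of('wrist',l)[:1]: print(l,round(d['conf'],2),w('wrist',d['point']).round(4))
E
```

```text
7.65 [ 0.53569902 -0.09651044  0.06594214] [-3.94426394  1.67249933 14.6799051 ]
carriage_nose 0.69 [ 0.5441 -0.0154  0.0421]
stop_face 0.37 [ 0.6127 -0.1967  0.0031]
```

View pics/wrist3.png

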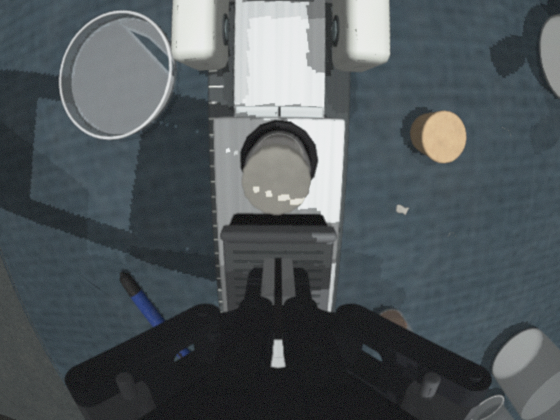

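The carriage follows: the nose is now about 37 mm further along, and the vial still stands. I continue the push, slowing down near the stop.

{"method": "move_arm", "body": {"deltas": [[0, [0, 0, 0.2], 0], [0, [0, 0, 0.4], 0], [0, [0, 0, 0.7], 0], [0, [0, 0, 0.8], 0], [0, [0, 0, 0.8], 0], [0, [0, 0, 0.7], 0], [0, [0, 0, 0.5], 0], [0, [0, 0, 0.3], 0], [0, [0, 0, 0.2], 0], [0, [0, 0, 0], 0]]}}

```text
time: 8.9
tcp_pos: [0.5417, -0.0508, 0.066]
ee_rot: [-1.57, 0.093, -0.098]
force: [-3.0, 0.9, 13.4]
grip_width: -0.0
```

{"method": "move_arm", "body": {"deltas": [[0, [0, 0, 0.1], 0], [0, [0, 0, 0.2], 0], [0, [0, 0, 0.2], 0], [0, [0, 0, 0.2], 0], [0, [0, 0, 0], 0]]}}

```text
time: 9.4
tcp_pos: [0.5426, -0.0441, 0.066]
ee_rot: [-1.57, 0.093, -0.099]
force: [-1.6, 0.4, 12.4]
grip_width: -0.0003
```

```bash
python3 - <<'E'
from h import *
s=state(); print(s['time'],s['tcp_pos'],s['force'])
snap('wrist','wrist4')
E
```

```text
9.4 [ 0.54255355 -0.04405391  0.06595529] [-1.56876008  0.35211099 12.41823977]
```

View pics/wrist4.png

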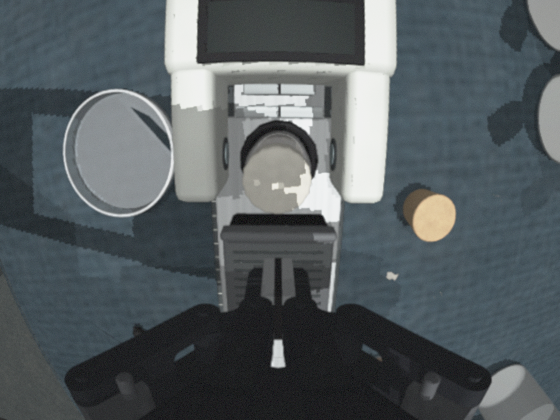

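The vial is now between the fork arms, with its cap at (278,175). The force shows no stop contact yet, so I creep on.

{"method": "move_arm", "body": {"deltas": [[0, [0, 0, 0.15], 0], [0, [0, 0, 0.15], 0], [0, [0, 0, 0.0], 0]]}}

```text
time: 9.75
tcp_pos: [0.5429, -0.0412, 0.066]
ee_rot: [-1.57, 0.093, -0.099]
force: [-2.8, 0.3, 13.4]
grip_width: 0.0001
```

{"method": "move_arm", "body": {"deltas": [[0, [0, 0, 0.15], 0], [0, [0, 0, 0.15], 0], [0, [0, 0, 0.0], 0]]}}

```text
time: 10.05
tcp_pos: [0.5433, -0.0384, 0.066]
ee_rot: [-1.57, 0.092, -0.098]
force: [-3.1, -0.2, 13.1]
grip_width: -0.0001
```

{"method": "move_arm", "body": {"deltas": [[0, [0, 0, 0.1], 0], [0, [0, 0, 0.1], 0], [0, [0, 0, 0.0], 0]]}}

```text
time: 10.35
tcp_pos: [0.5434, -0.0381, 0.066]
ee_rot: [-1.573, 0.092, -0.098]
force: [-3.6, -6.9, 12.8]
grip_width: -0.0
```

```bash
python3 - <<'E'
from h import *
s=state(); print(s['time'],s['tcp_pos'],s['force'])
im=snap('wrist','wrist5')
cv2.imwrite('pics/w5c.png',cv2.resize(im[60:220,200:360,::-1],None,fx=3.5,fy=3.5,interpolation=cv2.INTER_CUBIC))
E
```

```text
10.35 [ 0.5434167  -0.03806007  0.06596808] [-3.62043812 -6.87604412 12.84969572]
```

View pics/w5c.png

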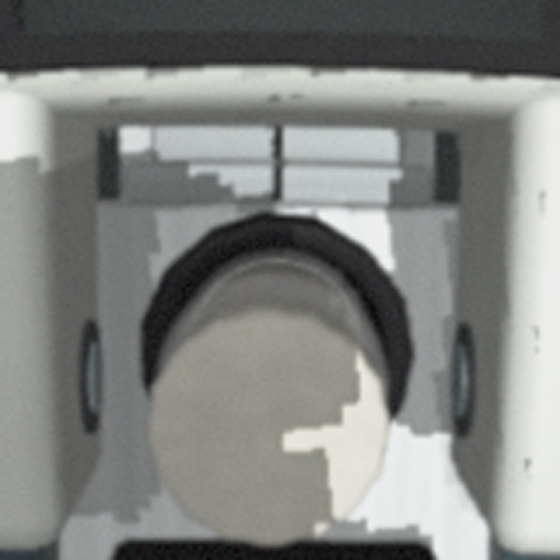

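Contact: there is 7 N against the stop, and the index lines of nose and stop meet at (278,163 in the crop). I release straight up.

{"method": "move_arm", "body": {"deltas": [[0, [0, -0.2, 0], 0], [0, [0, -0.3, 0], 0], [0, [0, -0.3, 0], 0], [0, [0, -0.4, 0], 0], [0, [0, -1.0, 0], 0], [0, [0, -3, 0], 0], [0, [0, -3, 0], 0], [0, [0, -3, 0], 0], [0, [0, 0, 0], 0], [0, [0, 0, 0], 0]]}}

```text
time: 11.4
tcp_pos: [0.5424, -0.0356, 0.1766]
ee_rot: [-1.569, 0.094, -0.097]
force: [-0.1, -0.1, -0.1]
grip_width: 0.0004
```

```bash
python3 - <<'E'
from h import *
s=state(); print(s['time'],s['tcp_pos'],s['force']); M=R.from_rotvec(s['ee_rot']).as_matrix()
im=snap('wrist','wrist6')
for l in ['saddle_top','carriage_nose','stop_face','start_key_top']:
    for d in nets.landmark_of('wrist',l)[:1]: print(l,round(d['conf'],2),w('wrist',d['point']).round(4))
print('key in tool',M.T@(np.array([.5605,.1033,.118])-s['tcp_pos']))
E
```

```text
11.4 [ 0.54239885 -0.03560098  0.17663006] [-0.14347538 -0.12027898 -0.05572038]
saddle_top 0.88 [ 0.5401 -0.0419  0.0738]
carriage_nose 0.84 [0.5487 0.0446 0.0368]
stop_face 0.97 [0.5483 0.0442 0.0388]
start_key_top 0.76 [0.5643 0.1015 0.1158]
key in tool [0.00101256 0.05861652 0.14007746]
```

View pics/wrist6.png

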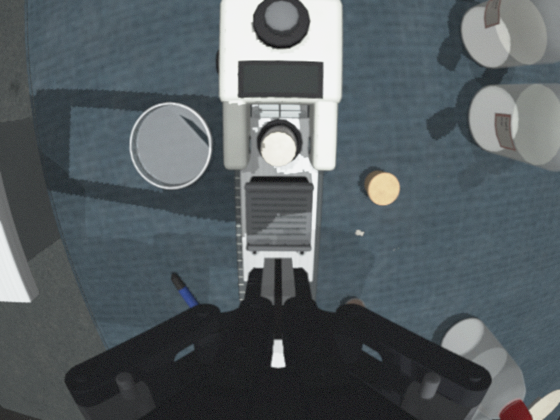

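The carriage is home: nose and stop are both at (0.548,0.044). The vial stands at (280,145) and the key is at (282,15), in line with the tool. I move over the key.

{"method": "move_arm", "body": {"deltas": [[0, [0.1, 0, 2.0], 0], [0, [0, 0, 3.5], 0], [0, [0, 0, 3.5], 0], [0, [0, 0, 3.0], 0], [0, [0, 0, 2.0], 0], [0, [0, 1.5, 0], 0], [0, [0, 1.5, 0], 0], [0, [0, 0, 0], 0], [0, [0, 0, 0], 0]]}}

```text
time: 12.55
tcp_pos: [0.5598, 0.103, 0.1453]
ee_rot: [-1.569, 0.097, -0.094]
force: [-0.2, -0.1, 0.2]
grip_width: 0.0001
```

```bash
python3 - <<'E'
from h import *
s=state(); print(s['time'],s['tcp_pos'],s['force']); M=R.from_rotvec(s['ee_rot']).as_matrix()
snap('wrist','wrist7');snap('scene','scene2')
for c in ['wrist','scene']:
  for d in nets.landmark_of(c,'start_key_top')[:1]: print(c,round(d['conf'],2),w(c,d['point']).round(4))
print('key in tool',M.T@(np.array([.5605,.1033,.118])-s['tcp_pos']))
E
```

```text
12.55 [0.55975926 0.10300275 0.14525067] [-0.19917956 -0.12147649  0.19127972]
wrist 0.69 [0.5642 0.1013 0.1211]
scene 0.48 [ 5.559e-01  3.810e-02 -5.000e-04]
key in tool [0.00074684 0.02724932 0.00039098]
```

View pics/wrist7.png

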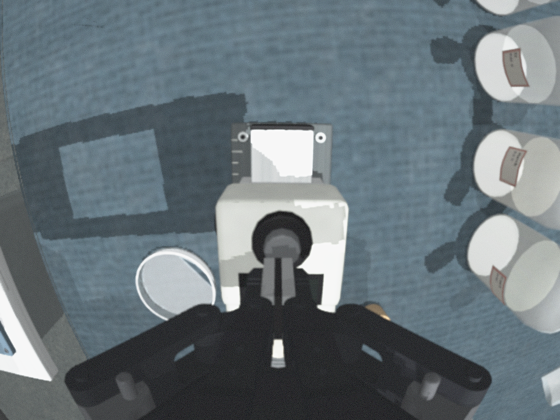

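View pics/scene2.png

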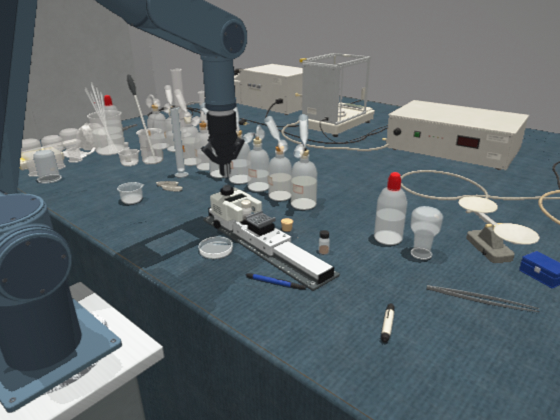

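The fingertips are above the key, about 1–2 mm off laterally (key column 283, fingers column 279). I correct and press.

{"method": "move_arm", "body": {"deltas": [[0, [0.15, 1.2, 0], 0], [0, [0, 1.2, 0], 0], [0, [0, 0.3, 0], 0], [0, [0, 0.3, 0], 0], [0, [0, 0.2, 0], 0], [0, [0, 0.1, 0], 0], [0, [0, 0.1, 0], 0], [0, [0, 0, 0], 0], [0, [0, 0, 0], 0]]}}

```text
time: 13.65
tcp_pos: [0.5614, 0.1029, 0.1121]
ee_rot: [-1.569, 0.096, -0.096]
force: [-4.0, -1.3, 4.4]
grip_width: 0.0003
```

{"method": "move_arm", "body": {"deltas": [[0, [0, 0.1, 0], 0], [0, [0, 0.1, 0], 0], [0, [0, 0, 0], 0], [0, [0, 0, 0], 0]]}}

```text
time: 14.05
tcp_pos: [0.5616, 0.1029, 0.1118]
ee_rot: [-1.569, 0.095, -0.096]
force: [-8.2, -0.7, 17.1]
grip_width: -0.0
```

The key has bottomed: z 0.1118, force 17 N, hard end. I let it up.

{"method": "move_arm", "body": {"deltas": [[0, [0, -0.3, 0], 0], [0, [0, -0.4, 0], 0], [0, [0, -0.5, 0], 0], [0, [0, -1.5, 0], 0], [0, [0, -3, 0], 0], [0, [0, -4, 0], 0], [0, [0, -3, 0], 0], [0, [0, 0, -3], 0], [0, [0, 0, -4], 0], [0, [0, 0, -4], 0], [0, [0, 0, 0], 0], [0, [0, 0, 0], 0]]}}

```text
time: 15.25
tcp_pos: [0.5487, -0.0071, 0.2368]
ee_rot: [-1.568, 0.097, -0.098]
force: [0.8, -0.0, -0.2]
grip_width: -0.0001
```

```bash
python3 - <<'E'
from h import *
s=state(); print(s['time'],s['tcp_pos'],s['force'])
snap('wrist','wrist8')
for l in ['saddle_top','carriage_nose','stop_face','start_key_top']:
  for d in nets.landmark_of('wrist',l)[:1]: print(l,round(d['conf'],2),w('wrist',d['point']).round(4))
E
```

```text
15.25 [ 0.54869766 -0.00712807  0.23682427] [ 0.77188593 -0.02287228 -0.16712573]
saddle_top 0.57 [ 0.5411 -0.0423  0.0735]
carriage_nose 0.89 [0.5532 0.0468 0.0427]
stop_face 0.59 [0.5502 0.0422 0.0392]
start_key_top 0.62 [0.5647 0.1049 0.1202]
```

View pics/wrist8.png

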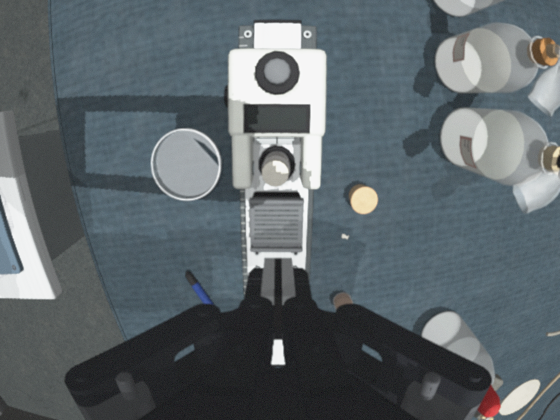

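The picture shows the carriage home with its nose at the stop (around row 140), the vial upright at (276,165), the key back up at (278,70) and the bystanders where they were. The arm is clear of everything.

```bash
python3 -c "
from h import *
print(order.close_job())"
```

```text
the job is handed in; nothing more can be done
None
```

The sample is in the measuring head, the start key has been pressed once, and the job was handed in about 15 s into the 40 s allowed.

- **Carriage:** I pressed the saddle to the bottom (25 N at first, then about 13–15 N). Keeping it pressed, I slid the carriage about 97 mm until it met the stop with 7 N. I then let go straight up so the brake gripped.
- **Start key:** I pressed it until it stopped hard at z = 0.112 m (17 N) and let it back up.

Last checks:
- **Nose against stop:** the networks put the nose and the stop face within 5 mm of each other, which is about their accuracy. The close-up view at contact, before I let go of the saddle, showed their index lines meeting.
- **Saddle and key:** both read as back up, at about 73 mm and 120 mm.
- **Vial and other things:** the vial stands upright in its seat. The dish, stopper, pen and vial_b looked undisturbed, though the last picture shows only parts of the pen and vial_b. The white marker was out of that view; it was last seen in place just before the key press.
- **Arm:** it stands clear, with under 1 N on the wrist.

One reading disagreed: a single scene-camera detection of the key was plainly wrong (on the table under the stop), so I ignored it. No check failed.

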